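Build the bamboo steamer on the hob

ROBOT

A 7-joint arm with a two-finger parallel gripper is mounted at the origin on the work surface. World frame = base frame: x ahead of the robot, y to its left, z up, the work surface at z = 0. Lengths are in m, angles in rad, forces in N, time in s.
With the tool pointing down it reaches from about 0.4 to 0.875 m from the base axis. Payload 6.5 kg.
Tool frame: the origin (TCP) lies between the finger pads; the fingertips stand 19 mm ahead of it and the grasp point (between the pads) is the TCP; z points along the fingers, y is the line along which they close (so a half turn about z gives the same grasp; the last joint's range is limited). The gripper opens to 88 mm and grips with 3 to 60 N. Pads are 18 mm wide; open, the fingers measure 123 mm over their backs; the gripper's body (75 mm by 187 mm) begins 45 mm behind the grasp point.
Start: joints at [-1.229, 0.536, -0.004, 1.538, 0.003, 1.067, -0.071], TCP at [0.258, 0.597, 0.258] pointing down, gripper open.
Joint ranges: [-2.7, 2.7], [-0.37, 2.16], [-1.27, 1.26], [0.24, 2.4], [-1.31, 4.45], [0.19, 1.91], [-2.76, 2.76]. Speed limits (rad/s): [2.39, 2.39, 3.14, 3.14, 3.14, 3.14, 3.14].

INTERFACE

Orientations are given as a unit quaternion [w, x, y, z].
In Python, from workcell import readout, cams, robot gives the robot as it stands.
- The arm moves only by the tool move_arm, never from a script. Its argument "deltas" is one flat list of numbers, 7 for each row, row after row: the turn, a rotation vector about the tool's x, y, z scaled (see below), then the shift along the tool's x, y, z scaled (see below), then the finger opening in mm, from 0 to 88.1. A call has 1 to 12 rows; each row is the pose to reach, as a shift and turn from the pose commanded when the call began, along the tool's axes at that moment, turning the shorter way round; what a row does not reach only later rows make up. The controller multiplies each number of a shift by 40 cm and each number of a turn by 180 degrees. A row lasts 1/10 s, in which the tool goes at most 50 mm and 8.59 degrees, less where a joint would pass 70% of its speed; a pose out of reach is approached as far as the arm can. A call with a number of a shift or a turn outside -1 to 1 is refused whole. A call with a gripper value outside its range is refused whole. The fingers move at their own pace and stop on an object; the grip force is fixed at half the most. Time passes only in rows, so rows that repeat a pose let the fingers close. It gives the time, the measured TCP pose, the force, the opening and the grip force at its end, in the units of the state.
- readout.sense(): the state, without advancing time (a new reading comes with each control period).
- cams.camera(name): name is "scene" or "top" or "wrist"; returns the picture (480x640x3 uint8, red, green, blue); there is no depth.
- cams.camera_model(name): a dict with "camera_matrix" (3x3 intrinsics, pixels), "camera_from_world" (4x4, takes a point from world to camera coordinates). Camera axes: x right, y down, z forward; pixel columns grow to the right and rows downward; lengths in m; the calibration is good to about 2 mm. A picture is of the moment at which its call begins: read the wrist's pose just before it. camera_model takes no time and is no camera call; for the wrist camera it gives the pose at the moment of the call.
- robot.job_done(): hands the job in; it is judged then, once.
The state is a dict: "time_s": time; "q": joint angles; "qd": joint speeds; "tau": joint torques, N m; "tool_pos": TCP position; "orientation": TCP orientation; "ft_force": force on the tool from outside, world axes, zero at the start; "wrist_torque": the same for the moment, N m; "width": opening from 0.0 (shut) to 1.0 (fully open); "gripper_force": force on a finger pad.
Only numpy, scipy, OpenCV 4.12 (cv2) and the standard library are available. Lean on these libraries where they do the work, as an engineer would, in place of code of your own. Each camera call takes 0.05 s, during which the arm holds its last target. There are 200 camera calls.

TASK

Please build up the steamer on the small two-handled pot that stands on the hob, in this order: the deep bamboo basket onto the pot, the little lidded pudding cup into that basket, the shallow basket on top of the deep one, and the bamboo lid on the very top, each one fully seated and level. Keep the pudding cup upright, set the things down rather than dropping them, and leave the spice jar and the timer standing where they are.

Things in the scene. Friction and masses are not known exactly. Their poses are not given: they have to be found in the camera images.
- deep_basket: Deep bamboo basket, open top, 152 mm across, 68 high, 170 g. Wall 9 mm thick (radius 67 to 76), from 8 mm up to the rim at 68: pinch it across from above. Floor inside at 10 mm up. Foot below: 8 mm high, radius 63.5 tapering to 57, drops into the pot's mouth; the wall's lower edge rests on the pot's rim (origin then 77 mm above the pot's). Origin: centre of the foot's underside, z up.
- pudding_cup: Small white pudding cup with snapped-on lid, one piece, 42 mm high, 150 g: tapered body 44 mm across at the bottom, 57 at 30 mm up; lid 64 mm across from 30 to 42 mm up, with a small thin pull tab that does not hinder the fingers. Grip across the lid from above. It stands on the basket's floor (10 mm above the basket's origin). Origin: centre of the underside, z up.
- shallow_basket: Shallow round bamboo basket, open top, 152 mm across, only 46 high, 130 g. Wall 9 mm thick (radius 67 to 76) up to the rim at 46 mm; floor inside at 10 mm up; foot below as the deep basket's, which drops into the deep basket's mouth; the wall then rests on its rim (origin 60 mm above the deep basket's). Origin: centre of the foot's underside, z up.
- basket_lid: Woven bamboo lid, 152 mm across, 130 g: flat top 30 mm above the underside; over its middle a bamboo bar handle 61 mm long (along x), 12 wide (y), from 51 to 60 mm up, on two end posts, open below. Foot below as the baskets', drops into the shallow basket's mouth (origin then 38 mm above that basket's). Origin: centre of the foot's underside, z up, x along the handle.
- pot: The target: small aluminium pot without lid, on one of the two hob zones nearer the robot; cannot move. 85 mm high, 152 across the rim, inner radius 68; two black loop handles along its +x and -x, reaching 98 mm from the axis, 65 to 73 mm up. Origin: centre of its underside, z up.
- frying_pan: Black frying pan on the other near hob zone, 200 mm across, 43 mm high, with a long black handle (along its -x axis, reaching 260 mm from the centre and up to 65 mm high); not used, does not move. Origin: centre of its underside.
- spice_jar: Small spice jar with a steel cap, 38 mm in diameter, 58 mm high, loose, among the steamer parts; to be left alone. Origin: centre of its underside.
- timer: Round kitchen timer, white base and steel dial, 58 mm in diameter, 39 mm high, loose; to be left alone. Origin: centre of its underside.
There are look-alikes about, which are no part of the job. What is shaped like the deep_basket but red is not meant.

How it is judged:
By the outcome, as a careful person would: the job done as asked, in the order asked, and still so for the second after the job is handed in, with the robot touching nothing.
It also fails if it takes over 125 s, if anything falls off the work surface, if the arm or the gripper's body presses on something with over 40 N, if the wrist force passes 120 N, or if a joint passes its speed limit or range.

## Working session

There is one attempt and no reset: what is moved stays moved. The work goes in short steps, Python scripts to look and compute and a tool call to move; the robot and the scene stay as the last step left them, time stands still between calls to the robot, and variables do not carry over. Pictures are saved under pics/ and viewed, at most 14 in all, crops included, and the job is handed in when it is done.

Besides the shell and the picture viewer there is one more tool, called by a JSON object that holds its "name" and its "arguments". move_arm: Moves the arm, as the interface text tells. Its arguments: {"type":"object","properties":{"deltas":{"type":"array"}},"required":["deltas"]}

```bash
mkdir -p pics; ls
python3 - <<'E'
from workcell import readout,cams,robot
import cv2,numpy as np
s=readout.sense();print(s['time_s'],s['tool_pos'],s['orientation'],s['width'])
for n in ['scene','top']:
    im=cams.camera(n);cv2.imwrite(f'pics/{n}0.png',im[:,:,::-1])
    m=cams.camera_model(n);print(n,np.round(m['camera_matrix'],1).tolist(),np.round(m['camera_from_world'],3).tolist())
E
```

```text
pics
0.0 [0.2575741  0.59615456 0.25686118] [-1.07004152e-04  2.02449297e-01  9.79292365e-01 -8.57492192e-04] 0.999282529525779
scene [[521.3, 0.0, 317.1], [0.0, 521.3, 245.1], [0.0, 0.0, 1.0]] [[-0.846, 0.533, -0.016, 0.5], [0.384, 0.589, -0.711, -0.151], [-0.369, -0.608, -0.703, 1.543], [0.0, 0.0, 0.0, 1.0]]
top [[451.7, 0.0, 317.3], [0.0, 451.7, 234.8], [0.0, 0.0, 1.0]] [[0.017, -1.0, 0.002, -0.085], [-0.997, -0.017, -0.079, 0.554], [0.079, -0.001, -0.997, 1.086], [0.0, 0.0, 0.0, 1.0]]
```

View pics/scene0.png

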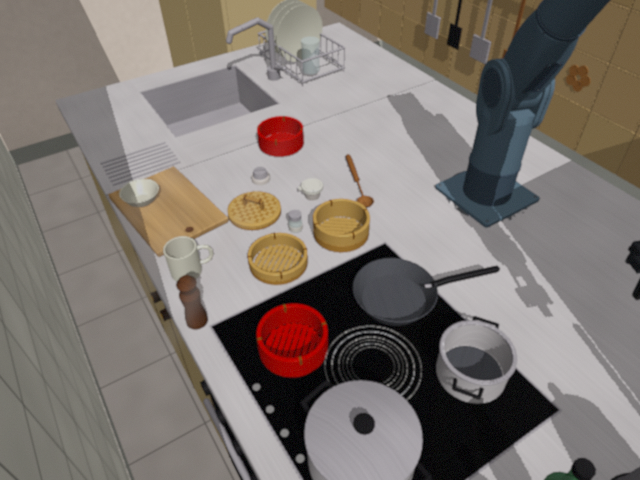

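View pics/top0.png

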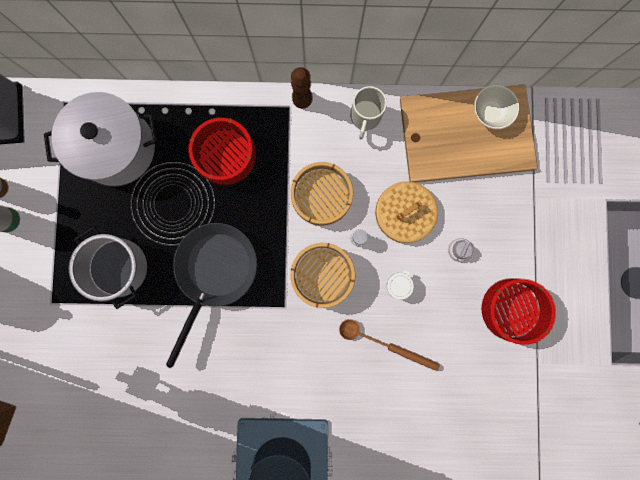

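The top view shows these candidates:
- **Bamboo baskets:** (323,275) and (322,194). In the scene view they are at (341,225), which is taller, and (278,258), which is lower. So (323,275) should be the deep one.
- **Red look-alikes:** (222,150) and (518,310), not meant.
- **Other parts:** lid (407,212), white cup (400,286), jar (360,238), timer (461,250), pot (101,267).

Next I'll measure positions and confirm the choice with a crop.

```bash
cat > h.py <<'E'
import numpy as np,cv2
from scipy.spatial.transform import Rotation as R
from scipy.optimize import least_squares
from workcell import readout,cams
def ray(m,uv,z):
    K=np.array(m['camera_matrix']);T=np.array(m['camera_from_world']);Rm=T[:3,:3];t=T[:3,3]
    uv=np.atleast_2d(uv).astype(float);d=np.c_[uv,np.ones(len(uv))]@np.linalg.inv(K).T@Rm
    c=-Rm.T@t;return c+d*((z-c[2])/d[:,2])[:,None],c
def proj(m,P):
    T=np.array(m['camera_from_world']);p=np.array(m['camera_matrix'])@(T[:3,:3]@np.array(P)+T[:3,3]);return p[:2]/p[2]
def blob(mask,uv):
    cs,_=cv2.findContours(mask.astype(np.uint8),cv2.RETR_EXTERNAL,cv2.CHAIN_APPROX_NONE)
    cs=[c for c in cs if cv2.contourArea(c)>60]
    c=min(cs,key=lambda c:abs(cv2.pointPolygonTest(c,(float(uv[0]),float(uv[1])),True)) if cv2.pointPolygonTest(c,(float(uv[0]),float(uv[1])),False)<0 else 0)
    return cv2.convexHull(c)[:,0,:],c
def circ(m,pts,z,r=None,far=True):
    P,c=ray(m,pts,z);P=P[:,:2]
    x=np.r_[(P.min(0)+P.max(0))/2,0.07 if r is None else r]
    for _ in range(3):
        Q=P
        if far:
            out=x[:2]-c[:2];Q=P[((P-x[:2])@out)>-0.02*np.linalg.norm(out)]
        s=least_squares(lambda v:np.hypot(*(Q-v[:2]).T)-(v[2] if r is None else r),x,loss='soft_l1',f_scale=.002)
        x=s.x
    return np.round(x,4),round(float(np.sqrt(np.mean(s.fun**2))),4)
def go(p,yaw=None,s=None):
    """numbers for a move: world TCP p, yaw (deg) of tool y, tool kept vertical"""
    s=s or readout.sense();q=s['orientation'];Rm=R.from_quat([q[1],q[2],q[3],q[0]])
    d=Rm.inv().apply(np.array(p)-s['tool_pos'])/.4
    M=Rm.as_matrix();cur=np.degrees(np.arctan2(M[1,1],M[0,1]))
    if yaw is None: yaw=cur
    yaw=cur+(yaw-cur+90)%180-90
    a=np.radians(yaw);y=np.array([np.cos(a),np.sin(a),0]);z=np.array([0,0,-1.])
    G=R.from_matrix(np.c_[np.cross(y,z),y,z]);rv=(Rm.inv()*G).as_rotvec()/np.pi
    return np.round(np.r_[rv,d],4).tolist()
E
python3 - <<'E'
from h import *
im=cv2.imread('pics/top0.png');m=cams.camera_model('top')
hsv=cv2.cvtColor(im,cv2.COLOR_BGR2HSV);H,S,V=cv2.split(hsv)
bam=(H>10)&(H<32)&(S>70)&(V>60)
for n,uv,z in [('deep',(323,275),.068),('shallow',(322,194),.046),('lid',(407,212),.03)]:
    h,c=blob(bam,uv);print(n,circ(m,h,z),circ(m,h,z,.076),cv2.boundingRect(c))
w=(S<25)&(V>225)
h,c=blob(w,(400,286));print('cup',circ(m,h,.042),cv2.boundingRect(c),cv2.contourArea(c))
g=cv2.cvtColor(im,cv2.COLOR_BGR2GRAY)
# pot: bright on dark hob
pm=(g>95);roi=np.zeros_like(pm);roi[225:303,62:146]=1
pm=cv2.morphologyEx((pm&roi).astype(np.uint8),cv2.MORPH_OPEN,np.ones((3,3)))
h,c=blob(pm,(72,268));print('pot',circ(m,h,.085),circ(m,h,.085,.076),cv2.boundingRect(c))
print('jar',ray(m,(360,238),.05)[0],'timer',ray(m,(461,250),.03)[0])
a=cv2.resize(im[150:310,280:480],(800,640)[:2]);
b=cv2.imread('pics/scene0.png')[170:290,210:390]
a=cv2.resize(im[225:305,50:150],(400,320));a2=cv2.resize(im[160:310,280:480],(400,300));b=cv2.resize(b,(400,267))
out=np.zeros((600,800,3),np.uint8);out[:320,:400]=a;out[:300,400:]=a2;out[320:587,:400]=b
l=cv2.resize(im[180:245,370:445],(320,277));out[310:587,420:740]=l
cv2.imwrite('pics/crop.png',out)
E
```

```text
deep (array([ 0.4575, -0.0894,  0.0753]), 0.0002) (array([ 0.4579, -0.0886,  0.076 ]), 0.0004) (290, 243, 65, 65)
shallow (array([ 0.6554, -0.0838,  0.0758]), 0.0002) (array([ 0.6551, -0.0838,  0.076 ]), 0.0002) (291, 162, 62, 64)
lid (array([0.6932, 0.6185, 1.2309]), nan) (array([ 0.8669, -0.5436,  0.076 ]), 0.005) (375, 85, 162, 158)
cup (array([ 0.4383, -0.2758,  0.0324]), 0.0028) (388, 270, 25, 29) 483.0
pot (array([0.4674, 0.4181, 0.0763]), 0.0002) (array([0.4674, 0.4185, 0.076 ]), 0.0003) (69, 234, 67, 67)
jar [[ 0.54663199 -0.17789284  0.05      ]] timer [[ 0.52302227 -0.4256598   0.03      ]]
  return _methods._mean(a, axis=axis, dtype=dtype,
  ret = ret.dtype.type(ret / rcount)
```

View pics/crop.png

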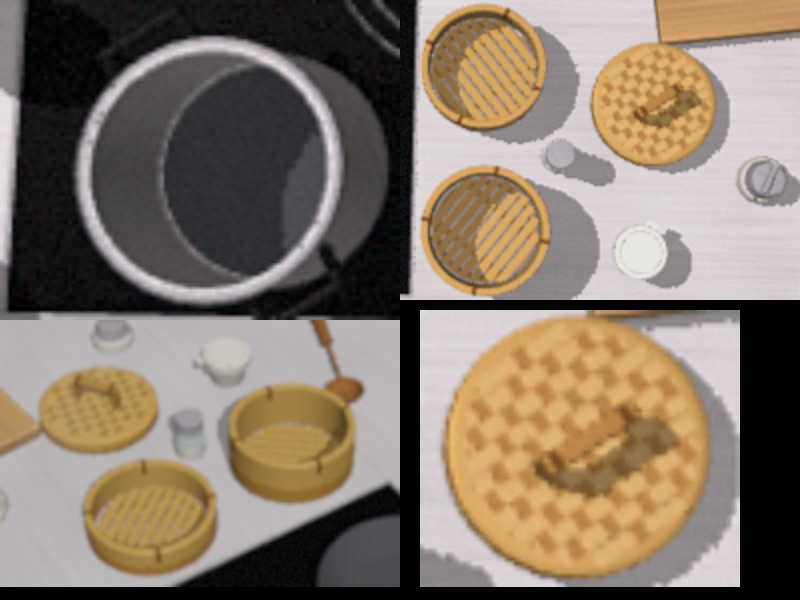

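The crop confirms it: the bamboo basket at top-view pixel (323,275) has the tall wall (deep). The one at (322,194) is shallow. The fitted radii of 75–76 mm match the sizes given. The lid needs its own ROI, because its mask merged with the board.

Run:
```python
from h import *
im=cv2.imread('pics/top0.png');m=cams.camera_model('top')
hsv=cv2.cvtColor(im,cv2.COLOR_BGR2HSV);H,S,V=cv2.split(hsv)
bam=(H>10)&(H<32)&(S>70)&(V>60);bam[:181]=0;
bam=cv2.morphologyEx(bam.astype(np.uint8),cv2.MORPH_OPEN,np.ones((5,5)))
h,c=blob(bam,(407,212));print('lid',circ(m,h,.03),circ(m,h,.03,.076),cv2.boundingRect(c))
# handle end pixels from 4.26x crop (orig 370,180)
e=np.array([[370+545/320*0+ (548-420)/320*75,180+(468-310)/277*65],[370+(630-420)/320*75,180+(413-310)/277*65]]);P,_=ray(m,e,.06);print(e,P,np.degrees(np.arctan2(*(P[1]-P[0])[[1,0]])),np.linalg.norm(P[1]-P[0]),P.mean(0))
print(go([.529,-.089,.22],0))
```

```text
lid (array([ 0.6152, -0.2939,  0.0753]), 0.0007) (array([ 0.6148, -0.2932,  0.076 ]), 0.0008) (376, 181, 62, 62)
[[400.         217.07581227]
 [419.21875    204.16967509]] [[ 0.59738347 -0.27158773  0.06      ]
 [ 0.62912238 -0.31733845  0.06      ]] -55.24957789667244 0.05568201372423425 [ 0.61325293 -0.29446309  0.06      ]
[-0.0004, 0.0003, 0.3702, -1.3022, -1.3034, 0.0945]
```

{"name": "move_arm", "arguments": {"deltas": [0,0,0.37,-0.65,-0.65,0.04,88,0,0,0.37,-0.65,-0.65,0.04,88,0,0,0.37,-0.65,-0.65,0.04,88,0,0,0.37,-0.65,-0.65,0.04,88,0,0,0.37,-0.65,-0.65,0.04,88,0,0,0.37,-0.65,-0.65,0.04,40,0,0,0.37,-0.65,-0.65,0.04,40,0,0,0.37,-0.65,-0.65,0.04,40,0,0,0.37,-0.65,-0.65,0.04,40,0,0,0.37,-0.65,-0.65,0.04,30]}}

```text
time_s: 1.1
tool_pos: [0.393, 0.2556, 0.2417]
orientation: [-0.0, 0.706, 0.708, 0.0]
ft_force: [-0.6, 0.5, -0.6]
width: 0.568
gripper_force: 0.0
```

```bash
python3 -c "
from h import *
print(readout.sense()['tool_pos'],readout.sense()['time_s']);print(go([.529,-.089,.13],0))"
```

```text
[0.3930445  0.25558178 0.24168062] 1.1
[-0.0001, -0.0001, 0.001, -0.8626, 0.3372, 0.2788]
```

{"name": "move_arm", "arguments": {"deltas": [0,0,0,-0.862,0.34,0.1,30,0,0,0,-0.862,0.34,0.1,30,0,0,0,-0.862,0.34,0.1,30,0,0,0,-0.862,0.34,0.1,30,0,0,0,-0.862,0.34,0.1,30,0,0,0,-0.862,0.34,0.1,30,0,0,0,-0.862,0.34,0.1,30,0,0,0,-0.862,0.34,0.1,30,0,0,0,-0.862,0.34,0.28,30,0,0,0,-0.862,0.34,0.28,30,0,0,0,-0.862,0.34,0.28,30,0,0,0,-0.862,0.34,0.28,30]}}

```text
time_s: 2.3
tool_pos: [0.5302, -0.0884, 0.1299]
orientation: [-0.0, 0.706, 0.708, 0.0]
ft_force: [0.6, 0.4, -0.3]
width: 0.34
gripper_force: 0.0
```

```bash
python3 -c "
from h import *
print(readout.sense()['tool_pos'],readout.sense()['ft_force']);print(go([.529,-.089,.048],0))
cv2.imwrite('pics/w1.png',cams.camera('wrist')[:,:,::-1]);m=cams.camera_model('wrist');print(proj(m,[.529,-.089,.068]),proj(m,[.458,-.089,.068]))"
```

```text
[ 0.53022939 -0.08843865  0.12989892] [ 0.62108185  0.38841309 -0.32610142]
[-0.0001, -0.0002, 0.0012, -0.0015, -0.003, 0.2047]
[317.64604903 268.19787636] [201.17544306 267.96845769]
```

View pics/w1.png

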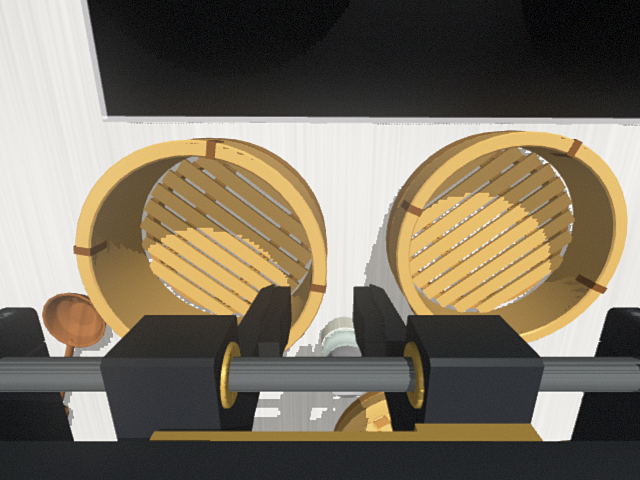

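The wrist view puts the deep basket's wall at (320,270), right between the finger tips, and the prediction was (318,268). I'll descend and pinch.

{"name": "move_arm", "arguments": {"deltas": [0,0,0,0,-0.003,0.1,30,0,0,0,0,-0.003,0.2,30,0,0,0,0,-0.003,0.2,30,0,0,0,0,-0.003,0.2,30,0,0,0,0,-0.003,0.2,15,0,0,0,0,-0.003,0.2,4,0,0,0,0,-0.003,0.2,4,0,0,0,0,-0.003,0.2,4,0,0,0,0,-0.003,0.2,4,0,0,0,0,-0.003,0.2,4]}}

```text
time_s: 3.35
tool_pos: [0.5293, -0.0897, 0.0513]
orientation: [0.001, 0.707, 0.707, 0.001]
ft_force: [-1.4, 0.9, 10.3]
width: 0.1
gripper_force: 29.9
```

{"name": "move_arm", "arguments": {"deltas": [0,0,0,0,0,-0.02,4,0,0,0,0,0,-0.08,4,0,0,0,0,0,-0.16,4,0,0,0,0,0,-0.24,4,0,0,0,0,0,-0.32,4,0,0,0,0,0,-0.4,4,0,0,0,0,0,-0.45,4,0,0,0,0,0,-0.45,4,0,0,0,0,0,-0.45,4]}}

```text
time_s: 4.25
tool_pos: [0.5281, -0.0896, 0.2297]
orientation: [0.0, 0.707, 0.707, 0.0]
ft_force: [0.2, 0.6, -1.5]
width: 0.103
gripper_force: 29.9
```

```bash
python3 -c "
from h import *
s=readout.sense();print(s['tool_pos'],s['ft_force'],s['orientation'])
print(go([.539,.418,.23],0))
cv2.imwrite('pics/w2.png',cams.camera('wrist')[:,:,::-1])"
```

```text
[ 0.52814604 -0.08962227  0.22969775] [ 0.18055978  0.56128777 -1.52897183] [4.01707606e-05 7.06839244e-01 7.07374167e-01 2.64125260e-04]
[0.0001, -0.0001, 0.0002, 1.269, 0.0281, -0.0003]
```

View pics/w2.png

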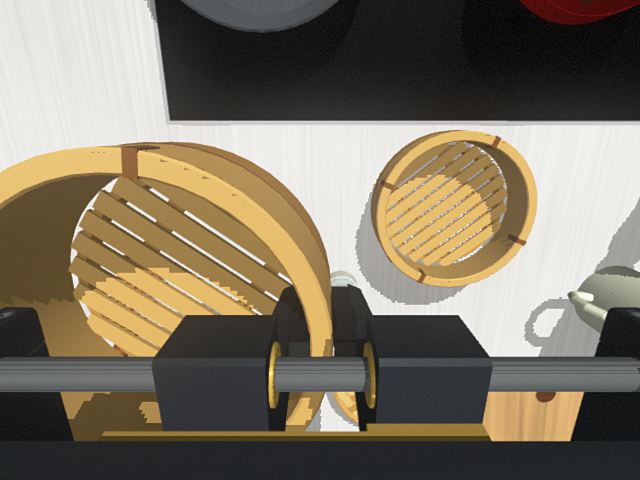

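{"name": "move_arm", "arguments": {"deltas": [0,0,0,0.04,0,0,4,0,0,0,0.12,0,0,4,0,0,0,0.22,0,0,4,0,0,0,0.32,0.01,0,4,0,0,0,0.42,0.01,0,4,0,0,0,0.52,0.01,0,4,0,0,0,0.62,0.02,0,4,0,0,0,0.72,0.02,0,4,0,0,0,0.82,0.02,0,4,0,0,0,0.92,0.028,0,4,0,0,0,0.98,0.028,0,4,0,0,0,0.98,0.028,0,4]}}

```text
time_s: 5.5
tool_pos: [0.5372, 0.3068, 0.2274]
orientation: [-0.001, 0.705, 0.71, -0.001]
ft_force: [0.7, 0.2, -0.7]
width: 0.1
gripper_force: 29.9
```

```bash
python3 -c "
from h import *
s=readout.sense();print(s['tool_pos'],s['ft_force'])
print(go([.539,.418,.14],0))"
```

```text
[0.53723993 0.3068201  0.22739916] [ 0.68686211  0.15119773 -0.66560483]
[-0.001, -0.0001, 0.0022, 0.2778, 0.007, 0.2186]
```

{"name": "move_arm", "arguments": {"deltas": [0,0,0.002,0.08,0.007,0,4,0,0,0.002,0.17,0.007,0,4,0,0,0.002,0.25,0.007,0.03,4,0,0,0.002,0.278,0.007,0.08,4,0,0,0.002,0.278,0.007,0.12,4,0,0,0.002,0.278,0.007,0.12,4,0,0,0.002,0.278,0.007,0.12,4]}}

```text
time_s: 6.2
tool_pos: [0.5427, 0.4108, 0.1813]
orientation: [0.001, 0.71, 0.704, -0.001]
ft_force: [0.8, -0.1, -0.5]
width: 0.098
gripper_force: 29.9
```

```bash
python3 -c "
from h import *
s=readout.sense();print(s['tool_pos'],s['ft_force'])
print(go([.539,.418,.129],0))
im=np.hstack([cams.camera('top')[200:330,40:180,::-1],cams.camera('scene')[290:420,430:570,::-1]])
cv2.imwrite('pics/t3.png',cv2.resize(im,(800,370)))"
```

```text
[0.54267385 0.41079616 0.18127073] [ 0.76954405 -0.0867952  -0.53002466]
[-0.0002, 0.0007, -0.0026, 0.0182, -0.0093, 0.1306]
```

View pics/t3.png

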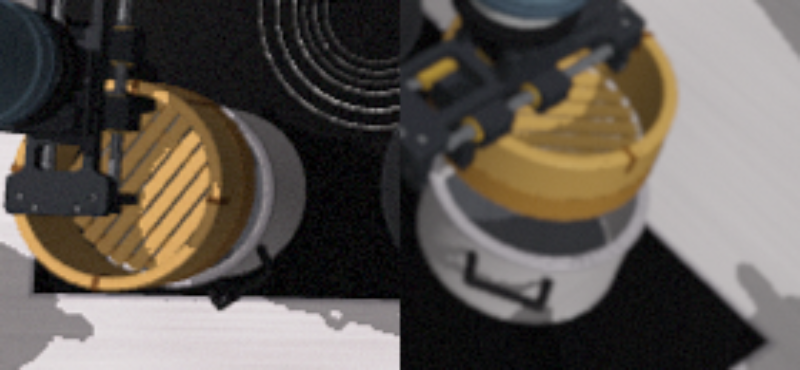

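The basket is level over the pot, and the visible shift in both views is consistent with parallax from its height. I'll let the arm settle, then lower it.

{"name": "move_arm", "arguments": {"deltas": [0,0,0,0,0,0,4,0,0,0,0,0,0,4,0,0,0,0,0,0,4,0,0,0,0,0,0,4]}}

```text
time_s: 6.7
tool_pos: [0.5421, 0.4134, 0.182]
orientation: [-0.0, 0.709, 0.705, 0.0]
ft_force: [-0.5, 0.2, -1.2]
width: 0.103
gripper_force: 29.9
```

```bash
python3 -c "
from h import *
s=readout.sense();print(s['tool_pos'],s['ft_force'])
print(go([.539,.418,.129],0))"
```

```text
[0.54210536 0.41344938 0.18197968] [-0.52580358  0.21606142 -1.16476172]
[0.0001, -0.0001, -0.0018, 0.0113, -0.0079, 0.1325]
```

{"name": "move_arm", "arguments": {"deltas": [0,0,0,0.011,-0.008,0.0,4,0,0,0,0.011,-0.008,0.03,4,0,0,0,0.011,-0.008,0.06,4,0,0,0,0.011,-0.008,0.09,4,0,0,0,0.011,-0.008,0.11,4,0,0,0,0.011,-0.008,0.125,4,0,0,0,0.011,-0.008,0.13,4,0,0,0,0.011,-0.008,0.134,4,0,0,0,0.011,-0.008,0.134,4,0,0,0,0.011,-0.008,0.134,4]}}

```text
time_s: 7.7
tool_pos: [0.5392, 0.418, 0.1286]
orientation: [0.0, 0.709, 0.705, 0.001]
ft_force: [-0.2, -0.3, -1.7]
width: 0.099
gripper_force: 29.9
```

{"name": "move_arm", "arguments": {"deltas": [0,0,0,0,0,0.003,4,0,0,0,0,0,0.005,4,0,0,0,0,0,0.005,4]}}

```text
time_s: 8.0
tool_pos: [0.5394, 0.4181, 0.1285]
orientation: [-0.0, 0.709, 0.705, 0.001]
ft_force: [-5.1, -3.4, 12.5]
width: 0.099
gripper_force: 29.9
```

{"name": "move_arm", "arguments": {"deltas": [0,0,0,0,0,-0.003,4,0,0,0,0,0,-0.003,14,0,0,0,0,0,-0.003,30,0,0,0,0,0,-0.003,30,0,0,0,0,0,-0.003,30,0,0,0,0,0,-0.003,30,0,0,0,0,0,-0.08,30,0,0,0,0,0,-0.18,30,0,0,0,0,0,-0.25,30,0,0,0,-0.12,0,-0.25,30,0,0,0,-0.24,0,-0.25,30,0,0,0,-0.36,0,-0.25,30]}}

```text
time_s: 9.2
tool_pos: [0.5379, 0.2723, 0.2264]
orientation: [0.0, 0.709, 0.705, 0.0]
ft_force: [0.8, 0.4, -0.3]
width: 0.34
gripper_force: 0.0
```

```bash
python3 -c "
from h import *
s=readout.sense();print(s['tool_pos'],s['width'])
im=cams.camera('top')[:,:,::-1];sc=cams.camera('scene')[:,:,::-1];cv2.imwrite('pics/t4.png',im);m=cams.camera_model('top')
H,S,V=cv2.split(cv2.cvtColor(im,cv2.COLOR_BGR2HSV));bam=(H>10)&(H<32)&(S>70)&(V>60);bam[:,160:]=0
h,c=blob(bam,(95,265));print(circ(m,h,.145),circ(m,h,.145,.076),cv2.boundingRect(c))
o=np.hstack([im[200:330,40:180],sc[290:420,430:570]]);cv2.imwrite('pics/t4c.png',cv2.resize(o,(800,370)))
print(go([.438,-.2758,.20]))"
```

```text
[0.53794113 0.27230433 0.22640966] 0.3404180358369527
(array([0.45  , 0.3829, 0.0546]), 0.0063) (array([0.4647, 0.3486, 0.076 ]), 0.0187) (84, 249, 48, 53)
[0.0002, 0.0013, -0.0, -1.3558, -0.2319, 0.0721]
```

View pics/t4c.png

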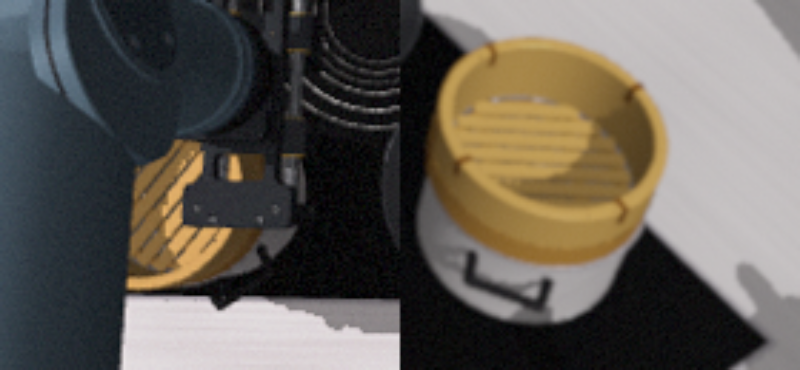

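In the scene crop, the deep basket sits flat on the pot with its rim level. The cup is next.

{"name": "move_arm", "arguments": {"deltas": [0,0,0,-0.1,0,0,80,0,0,0,-0.2,-0.03,0,80,0,0,0,-0.3,-0.05,0,80,0,0,0,-0.42,-0.08,0,80,0,0,0,-0.54,-0.1,0,80,0,0,0,-0.66,-0.12,0,80,0,0,0,-0.78,-0.14,0,80,0,0,0,-0.9,-0.16,0,80,0,0,0,-1,-0.18,0,80,0,0,0,-1,-0.2,0,80,0,0,0,-1,-0.2,0,80,0,0,0,-1,-0.2,0,80]}}

```text
time_s: 10.5
tool_pos: [0.4564, -0.1241, 0.2261]
orientation: [-0.0, 0.708, 0.706, 0.0]
ft_force: [0.1, 1.2, -0.3]
width: 0.908
gripper_force: 0.0
```

```bash
python3 -c "
from h import *
s=readout.sense();print(s['tool_pos'],s['width'])
print(go([.438,-.2758,.20],60))
im=cams.camera('top')[:,:,::-1];m=cams.camera_model('top');cv2.imwrite('pics/t5.png',im)
H,S,V=cv2.split(cv2.cvtColor(im,cv2.COLOR_BGR2HSV));bam=(H>10)&(H<32)&(S>70)&(V>60);bam[:,160:]=0
h,c=blob(bam,(95,265));print(circ(m,h,.145),circ(m,h,.145,.076),cv2.boundingRect(c))
im=cv2.imread('pics/top0.png');H,S,V=cv2.split(cv2.cvtColor(im,cv2.COLOR_BGR2HSV))
w=((V>215)&(S<12)).astype(np.uint8)[265:305,380:420];print(cv2.resize(im[265:305,380:420],(10,10)).shape)
o=cv2.morphologyEx(w,cv2.MORPH_OPEN,cv2.getStructuringElement(cv2.MORPH_ELLIPSE,(11,11)));ys,xs=np.nonzero(o)
print(xs.mean()+380,ys.mean()+265,len(xs),ray(m,(xs.mean()+380,ys.mean()+265),.042)[0])
"
```

```text
[ 0.45639106 -0.12414651  0.22612637] 0.907534685624847
[0.0002, -0.0002, -0.3345, -0.3793, -0.0446, 0.065]
(array([0.4685, 0.417 , 0.0769]), 0.0002) (array([0.4686, 0.4182, 0.076 ]), 0.0005) (54, 231, 82, 72)
(10, 10, 3)
400.3262839879154 285.761329305136 331 [[ 0.43446787 -0.27606189  0.042     ]]
```

{"name": "move_arm", "arguments": {"deltas": [0,0,-0.33,-0.05,0,0.02,80,0,0,-0.33,-0.1,0,0.03,80,0,0,-0.33,-0.18,-0.02,0.05,80,0,0,-0.33,-0.28,-0.04,0.06,80,0,0,-0.33,-0.37,-0.045,0.06,80,0,0,-0.33,-0.38,-0.045,0.06,80,0,0,-0.33,-0.38,-0.045,0.06,80,0,0,-0.33,-0.38,-0.045,0.06,80,0,0,-0.33,-0.38,-0.045,0.06,80,0,0,-0.33,-0.38,-0.045,0.06,80]}}

```text
time_s: 11.55
tool_pos: [0.4375, -0.2767, 0.2021]
orientation: [0.0, 0.267, 0.964, 0.0]
ft_force: [1.2, 0.3, -1.0]
width: 0.907
gripper_force: 0.0
```

```bash
python3 -c "
from h import *
s=readout.sense();print(s['tool_pos'],s['orientation'])
print(go([.436,-.276,.036],60))
cv2.imwrite('pics/w5.png',cams.camera('wrist')[:,:,::-1]);m=cams.camera_model('wrist');print(proj(m,[.436,-.276,.042]))
print(np.round(m['camera_matrix'],1).tolist(),np.round(m['camera_from_world'],4).tolist())"
```

```text
[ 0.43752415 -0.27673126  0.20208008] [6.79726014e-06 2.67087251e-01 9.63672345e-01 1.04894613e-04]
[0.0001, -0.0, -0.0055, 0.0042, -0.0005, 0.4152]
[321.95309819 224.03377696]
[[335.2, 0.0, 321.7], [0.0, 335.2, 240.4], [0.0, 0.0, 1.0]] [[0.5149, 0.8573, -0.0003, 0.0124], [0.8173, -0.4908, 0.3018, -0.5189], [0.2586, -0.1556, -0.9534, 0.181], [0.0, 0.0, 0.0, 1.0]]
```

View pics/w5.png

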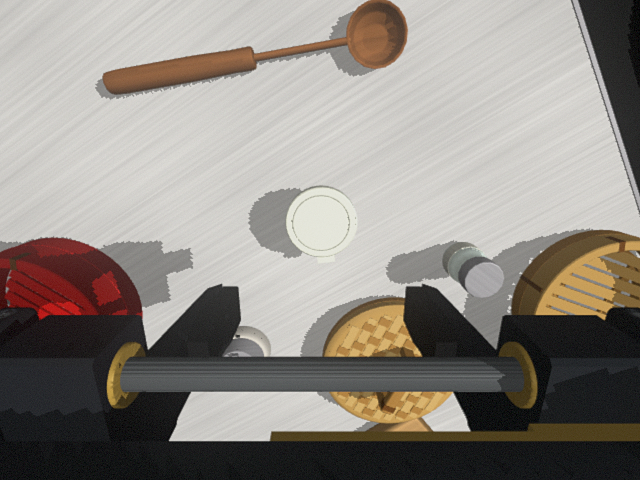

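The cup's lid spans x 287–357 and y 186–258, centred at (322,222), and the prediction was (322,224). The tab at (326,260) is clear of the fingers. I'll descend and grip.

{"name": "move_arm", "arguments": {"deltas": [0,0,-0.005,0.005,0,0.1,80,0,0,-0.005,0.005,0,0.2,80,0,0,-0.005,0.005,0,0.3,80,0,0,-0.005,0.005,0,0.37,80,0,0,-0.005,0.005,0,0.41,80,0,0,-0.005,0.005,0,0.41,80,0,0,-0.005,0.005,0,0.41,72,0,0,-0.005,0.005,0,0.41,62,0,0,-0.005,0.005,0,0.41,60,0,0,-0.005,0.005,0,0.41,60,0,0,-0.005,0.005,0,0.41,60,0,0,-0.005,0.005,0,0.41,60]}}

```text
time_s: 12.8
tool_pos: [0.4362, -0.2769, 0.0393]
orientation: [0.001, 0.259, 0.966, -0.0]
ft_force: [-1.1, 1.8, 6.2]
width: 0.711
gripper_force: 30.0
```

{"name": "move_arm", "arguments": {"deltas": [0,0,0,0,0,-0.02,60,0,0,0,0,0,-0.08,60,0,0,0,0,0,-0.16,60,0,0,0,0,0,-0.26,60,0,0,0,0,0,-0.36,60,0,0,0,0,0,-0.46,60,0,0,0,0,0,-0.52,60,0,0,0,0,0,-0.52,60,0,0,0,0,0,-0.52,60]}}

```text
time_s: 13.7
tool_pos: [0.4349, -0.2763, 0.2462]
orientation: [0.0, 0.259, 0.966, 0.0]
ft_force: [0.1, 0.0, -1.7]
width: 0.709
gripper_force: 30.0
```

```bash
python3 -c "
from h import *
s=readout.sense();print(s['tool_pos'],s['width'],s['ft_force'])
print(go([.468,.418,.245],60),go([.5,.1,.245],60))"
```

```text
[ 0.43492001 -0.27627559  0.24616028] 0.7090973329811976 [ 0.06809947  0.01524939 -1.722698  ]
[0.0001, 0.0001, -0.0001, 0.7968, 1.5442, 0.0033] [0.0001, 0.0001, -0.0001, 0.3298, 0.8959, 0.0032]
```

{"name": "move_arm", "arguments": {"deltas": [0,0,0,0.015,0.04,0,60,0,0,0,0.04,0.11,0,60,0,0,0,0.07,0.2,0,60,0,0,0,0.11,0.3,0,60,0,0,0,0.15,0.4,0,60,0,0,0,0.19,0.5,0,60,0,0,0,0.22,0.6,0,60,0,0,0,0.26,0.7,0,60,0,0,0,0.3,0.8,0,60,0,0,0,0.32,0.86,0,60,0,0,0,0.33,0.9,0,60,0,0,0,0.33,0.9,0,60]}}

```text
time_s: 14.9
tool_pos: [0.5007, 0.1028, 0.2449]
orientation: [-0.001, 0.258, 0.966, -0.0]
ft_force: [-0.6, -0.4, -1.3]
width: 0.706
gripper_force: 30.0
```

```bash
python3 -c "
from h import *
s=readout.sense();print(s['tool_pos'],s['width'],s['ft_force'])
print(go([.468,.418,.245],60))"
```

```text
[0.50066823 0.10283363 0.24486777] 0.7057773059154553 [-0.55956982 -0.4230338  -1.26269064]
[-0.0003, -0.0005, 0.0009, 0.463, 0.6428, -0.0003]
```

{"name": "move_arm", "arguments": {"deltas": [0,0,0,0.03,0.04,0,60,0,0,0,0.08,0.11,0,60,0,0,0,0.14,0.2,0,60,0,0,0,0.21,0.3,0,60,0,0,0,0.28,0.39,0,60,0,0,0,0.35,0.48,0,60,0,0,0,0.41,0.57,0,60,0,0,0,0.45,0.62,0,60,0,0,0,0.463,0.643,0,60,0,0,0,0.463,0.643,0,60,0,0,0,0.463,0.643,0,60,0,0,0,0.463,0.643,0,60]}}

```text
time_s: 16.1
tool_pos: [0.4707, 0.4137, 0.2461]
orientation: [0.0, 0.261, 0.965, -0.001]
ft_force: [0.6, 0.1, -1.7]
width: 0.707
gripper_force: 30.0
```

```bash
python3 -c "
from h import *
s=readout.sense();print(s['tool_pos'],s['width'],s['ft_force'])
print(go([.468,.418,.127],60))"
```

```text
[0.47069101 0.41373227 0.24606597] 0.7071966184594074 [ 0.59951331  0.08532662 -1.65217022]
[-0.0004, 0.0003, -0.0012, 0.0115, 0.0062, 0.2976]
```

{"name": "move_arm", "arguments": {"deltas": [0,0,-0.001,0.01,0.005,0.04,60,0,0,-0.001,0.01,0.005,0.1,60,0,0,-0.001,0.01,0.005,0.17,60,0,0,-0.001,0.01,0.005,0.23,60,0,0,-0.001,0.01,0.005,0.27,60,0,0,-0.001,0.01,0.005,0.285,60,0,0,-0.001,0.01,0.005,0.293,60,0,0,-0.001,0.01,0.005,0.293,60,0,0,-0.001,0.01,0.005,0.293,60]}}

```text
time_s: 17.0
tool_pos: [0.4676, 0.4207, 0.13]
orientation: [0.0, 0.258, 0.966, 0.001]
ft_force: [-0.6, 0.2, -1.4]
width: 0.708
gripper_force: 30.0
```

{"name": "move_arm", "arguments": {"deltas": [0,0,0,0,0,0.003,60,0,0,0,0,0,0.005,60,0,0,0,0,0,0.005,60]}}

```text
time_s: 17.3
tool_pos: [0.467, 0.4203, 0.1271]
orientation: [0.0, 0.257, 0.966, 0.0]
ft_force: [-0.5, -0.1, -1.4]
width: 0.705
gripper_force: 30.0
```

{"name": "move_arm", "arguments": {"deltas": [0,0,0,0,0,0.003,60,0,0,0,0,0,0.005,60,0,0,0,0,0,0.005,60]}}

```text
time_s: 17.6
tool_pos: [0.467, 0.4205, 0.1263]
orientation: [0.0, 0.257, 0.966, 0.0]
ft_force: [-3.0, -2.5, 10.1]
width: 0.708
gripper_force: 30.0
```

Contact at the expected height. I'll release and lift.

{"name": "move_arm", "arguments": {"deltas": [0,0,0,0,0,-0.003,62,0,0,0,0,0,-0.003,66,0,0,0,0,0,-0.003,76,0,0,0,0,0,-0.003,76,0,0,0,0,0,-0.003,76,0,0,0,0,0,-0.06,76,0,0,0,0,0,-0.14,76,0,0,0,0,0,-0.24,76,0,0,0,0,0,-0.3,60,0,0,0,-0.1,-0.1,-0.3,40,0,0,0,-0.2,-0.2,-0.3,30,0,0,0,-0.3,-0.3,-0.3,30]}}

```text
time_s: 18.8
tool_pos: [0.5065, 0.274, 0.2452]
orientation: [0.0, 0.257, 0.966, 0.0]
ft_force: [1.0, 0.3, -0.4]
width: 0.521
gripper_force: 0.0
```

```bash
python3 -c "
from h import *
s=readout.sense();print(s['tool_pos'],s['width'])
im=cams.camera('top')[:,:,::-1];sc=cams.camera('scene')[:,:,::-1];cv2.imwrite('pics/t6.png',im)
o=np.hstack([im[200:330,40:180],sc[290:420,430:570]]);cv2.imwrite('pics/t6c.png',cv2.resize(o,(800,370)))
for a in (0,45,90): print(a,go([.655+.0715*np.cos(np.radians(a)),-.0838+.0715*np.sin(np.radians(a)),.20],a))"
```

```text
[0.50645709 0.27396291 0.24521024] 0.5211192273169443
0 [-0.0003, 0.0016, 0.3307, -0.9123, -0.4792, 0.1178]
45 [-0.0008, 0.0013, 0.0807, -0.8031, -0.3968, 0.1171]
90 [-0.0013, 0.0009, -0.1693, -0.6676, -0.4158, 0.1167]
```

View pics/t6c.png

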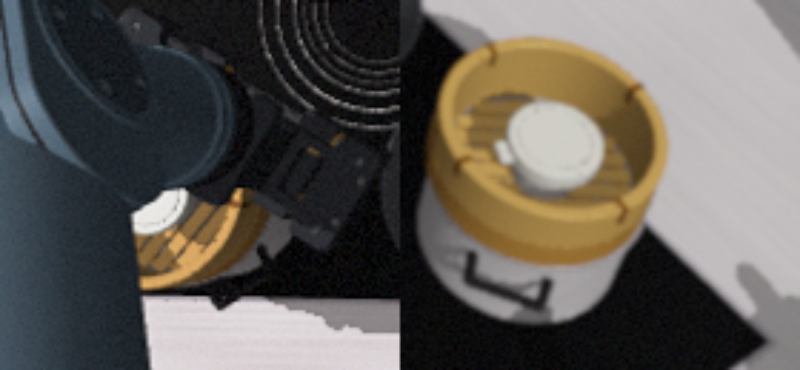

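The cup stands upright inside the deep basket. The shallow basket is next.

{"name": "move_arm", "arguments": {"deltas": [0,0,0.08,-0.06,-0.03,0,30,0,0,0.08,-0.15,-0.08,0,30,0,0,0.08,-0.25,-0.13,0,30,0,0,0.08,-0.35,-0.18,0,30,0,0,0.08,-0.45,-0.23,0,30,0,0,0.08,-0.55,-0.28,0,30,0,0,0.08,-0.65,-0.33,0,30,0,0,0.08,-0.75,-0.37,0.05,30,0,0,0.08,-0.8,-0.395,0.1,30,0,0,0.08,-0.803,-0.397,0.2,30,0,0,0.08,-0.803,-0.397,0.25,30,0,0,0.08,-0.803,-0.397,0.25,30]}}

```text
time_s: 20.1
tool_pos: [0.7034, -0.0216, 0.1409]
orientation: [-0.003, 0.377, 0.926, -0.001]
ft_force: [-0.4, 1.2, -1.0]
width: 0.341
gripper_force: 0.0
```

{"name": "move_arm", "arguments": {"deltas": [0,0,0,0,0,0,30,0,0,0,0,0,0,30,0,0,0,0,0,0,30,0,0,0,0,0,0,30]}}

```text
time_s: 20.5
tool_pos: [0.7064, -0.022, 0.1463]
orientation: [0.001, 0.376, 0.926, 0.0]
ft_force: [-0.2, 0.4, 0.7]
width: 0.338
gripper_force: 0.0
```

```bash
python3 -c "
from h import *
s=readout.sense();print(s['tool_pos'],s['width'],s['ft_force'])
print(go([.7056,-.0332,.035],45))
cv2.imwrite('pics/w7.png',cams.camera('wrist')[:,:,::-1]);m=cams.camera_model('wrist');print(proj(m,[.7056,-.0332,.046]))"
```

```text
[ 0.70640928 -0.02196101  0.14626087] 0.3378881541663727 [-0.18715879  0.4069342   0.65580194]
[0.0005, 0.0004, 0.0043, -0.0178, -0.0219, 0.2781]
[309.84452305 257.21338893]
```

View pics/w7.png

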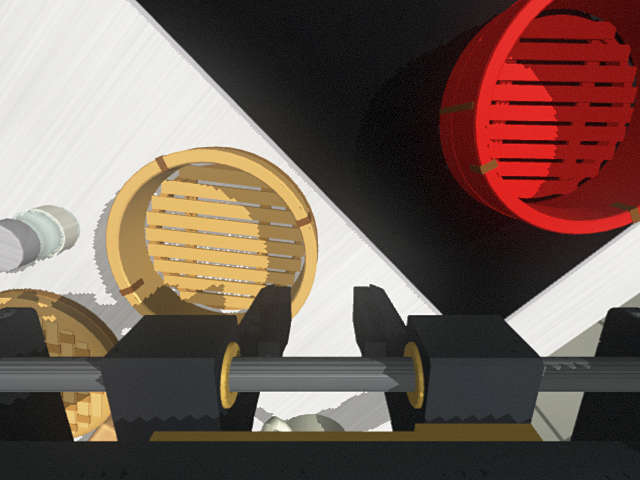

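The shallow wall is at (312,257) in the wrist view, as predicted (310,257). I'll correct sideways, descend and pinch.

{"name": "move_arm", "arguments": {"deltas": [0,0,0.004,-0.018,-0.022,0,30,0,0,0.004,-0.018,-0.022,0,30,0,0,0.004,-0.018,-0.022,0.1,30,0,0,0.004,-0.018,-0.022,0.2,30,0,0,0.004,-0.018,-0.022,0.26,30,0,0,0.004,-0.018,-0.022,0.275,30,0,0,0.004,-0.018,-0.022,0.275,30,0,0,0.004,-0.018,-0.022,0.275,14,0,0,0.004,-0.018,-0.022,0.275,4,0,0,0.004,-0.018,-0.022,0.275,4,0,0,0.004,-0.018,-0.022,0.275,4,0,0,0.004,-0.018,-0.022,0.275,4]}}

```text
time_s: 21.75
tool_pos: [0.7059, -0.0333, 0.0366]
orientation: [0.001, 0.382, 0.924, 0.001]
ft_force: [-1.1, 1.9, 6.2]
width: 0.099
gripper_force: 29.6
```

{"name": "move_arm", "arguments": {"deltas": [0,0,0,0,0,-0.02,4,0,0,0,0,0,-0.08,4,0,0,0,0,0,-0.16,4,0,0,0,0,0,-0.26,4,0,0,0,0,0,-0.36,4,0,0,0,0,0,-0.46,4,0,0,0,0,0,-0.54,4,0,0,0,0,0,-0.57,4,0,0,0,0,0,-0.57,4,0,0,0,0,0,-0.57,4]}}

```text
time_s: 22.75
tool_pos: [0.7038, -0.0333, 0.261]
orientation: [-0.001, 0.382, 0.924, -0.0]
ft_force: [1.2, -0.9, -1.5]
width: 0.103
gripper_force: 29.6
```

```bash
python3 -c "
from h import *
s=readout.sense();print(s['tool_pos'],s['width'],s['ft_force'])
print(go([.519,.4687,.26],45))"
```

```text
[ 0.70377442 -0.03327654  0.26095335] 0.10337201253831756 [ 1.17136767 -0.9109859  -1.53000648]
[-0.0006, -0.0007, 0.0002, 1.2136, 0.5616, 0.0039]
```

{"name": "move_arm", "arguments": {"deltas": [0,0,0,0.03,0.015,0,4,0,0,0,0.1,0.045,0,4,0,0,0,0.19,0.09,0,4,0,0,0,0.29,0.135,0,4,0,0,0,0.39,0.18,0,4,0,0,0,0.49,0.225,0,4,0,0,0,0.59,0.27,0,4,0,0,0,0.69,0.32,0,4,0,0,0,0.79,0.365,0,4,0,0,0,0.87,0.4,0,4,0,0,0,0.92,0.425,0,4,0,0,0,0.92,0.425,0,4]}}

```text
time_s: 23.95
tool_pos: [0.5604, 0.3524, 0.2609]
orientation: [-0.002, 0.379, 0.925, -0.0]
ft_force: [0.2, 1.3, -1.0]
width: 0.105
gripper_force: 29.6
```

```bash
python3 -c "
from h import *
s=readout.sense();print(s['tool_pos'],s['width'],s['ft_force'])
print(go([.519,.4687,.26],45))"
```

```text
[0.56037557 0.35238181 0.26085199] 0.10542002332101395 [ 0.23012429  1.34595338 -1.02564155]
[-0.0006, -0.0012, 0.0026, 0.2776, 0.1348, 0.0029]
```

{"name": "move_arm", "arguments": {"deltas": [0,0,0.002,0.06,0.03,0,4,0,0,0.002,0.14,0.07,0,4,0,0,0.002,0.22,0.105,0,4,0,0,0.002,0.278,0.135,0,4,0,0,0.002,0.278,0.135,0,4,0,0,0.002,0.278,0.135,0.05,4,0,0,0.002,0.278,0.135,0.1,4,0,0,0.002,0.278,0.135,0.1,4,0,0,0.002,0.278,0.135,0.1,4,0,0,0.002,0.278,0.135,0.1,4,0,0,0.002,0.278,0.135,0.1,4,0,0,0.002,0.278,0.135,0.1,4]}}

```text
time_s: 25.15
tool_pos: [0.5243, 0.4638, 0.2238]
orientation: [0.0, 0.385, 0.923, 0.001]
ft_force: [0.3, 0.3, -1.3]
width: 0.104
gripper_force: 29.8
```

```bash
python3 -c "
from h import *
s=readout.sense();print(s['tool_pos'],s['width'],s['ft_force'])
print(go([.519,.4687,.174],45))"
```

```text
[0.52432428 0.4638492  0.22381741] 0.10380445655344621 [ 0.29759155  0.30362364 -1.30676501]
[0.0004, 0.0, -0.0018, 0.018, -0.0011, 0.1245]
```

{"name": "move_arm", "arguments": {"deltas": [0,0,-0.002,0.018,-0.001,0,4,0,0,-0.002,0.018,-0.001,0,4,0,0,-0.002,0.018,-0.001,0.04,4,0,0,-0.002,0.018,-0.001,0.08,4,0,0,-0.002,0.018,-0.001,0.11,4,0,0,-0.002,0.018,-0.001,0.12,4,0,0,-0.002,0.018,-0.001,0.12,4,0,0,-0.002,0.018,-0.001,0.12,4]}}

```text
time_s: 25.95
tool_pos: [0.5185, 0.4682, 0.1741]
orientation: [-0.0, 0.382, 0.924, -0.0]
ft_force: [0.6, 0.2, -2.4]
width: 0.1
gripper_force: 29.8
```

{"name": "move_arm", "arguments": {"deltas": [0,0,0,0,0,0.003,4,0,0,0,0,0,0.006,4,0,0,0,0,0,0.006,4]}}

```text
time_s: 26.25
tool_pos: [0.5188, 0.4684, 0.1737]
orientation: [0.0, 0.382, 0.924, 0.0]
ft_force: [-2.7, -3.1, 7.0]
width: 0.103
gripper_force: 29.7
```

{"name": "move_arm", "arguments": {"deltas": [0,0,0,0,0,0,8,0,0,0,0,0,-0.002,16,0,0,0,0,0,-0.002,30,0,0,0,0,0,-0.002,30,0,0,0,0,0,-0.002,30,0,0,0,0,0,-0.08,30,0,0,0,0,0,-0.18,30,0,0,0,0,0,-0.25,30,0,0,0,-0.1,-0.04,-0.25,30,0,0,0,-0.22,-0.09,-0.25,30,0,0,0,-0.34,-0.14,-0.25,35,0,0,0,-0.46,-0.19,-0.25,35]}}

```text
time_s: 27.45
tool_pos: [0.5933, 0.2885, 0.2726]
orientation: [0.0, 0.382, 0.924, 0.0]
ft_force: [0.7, -0.1, -0.3]
width: 0.399
gripper_force: 0.0
```

```bash
python3 -c "
from h import *
s=readout.sense();print(s['tool_pos'],s['width'])
im=cams.camera('top')[:,:,::-1];sc=cams.camera('scene')[:,:,::-1];cv2.imwrite('pics/t8.png',im)
o=np.hstack([im[190:330,30:180],sc[270:410,430:580]]);cv2.imwrite('pics/t8c.png',cv2.resize(o,(800,373)))
print(go([.6145,-.294,.20],35))"
```

```text
[0.5933309  0.28847252 0.2726004 ] 0.39913859609843955
[-0.0004, 0.0019, 0.0519, -1.056, -0.9715, 0.1905]
```

View pics/t8c.png

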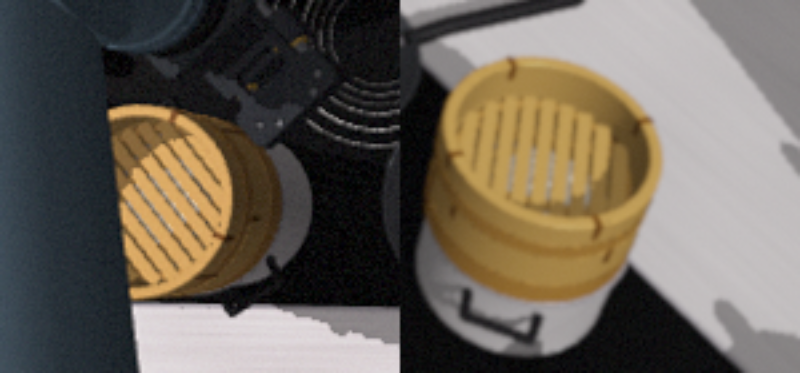

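The shallow basket is level and aligned on the deep one. Now I'll move towards the lid.

{"name": "move_arm", "arguments": {"deltas": [0,0,0.05,-0.08,-0.08,0,40,0,0,0.05,-0.17,-0.16,0,40,0,0,0.05,-0.26,-0.24,0,40,0,0,0.05,-0.34,-0.32,0,40,0,0,0.05,-0.43,-0.4,0,40,0,0,0.05,-0.52,-0.48,0,40,0,0,0.05,-0.6,-0.56,0,40,0,0,0.05,-0.69,-0.64,0,40,0,0,0.05,-0.78,-0.72,0,40,0,0,0.05,-0.86,-0.8,0.05,40,0,0,0.05,-0.95,-0.88,0.1,40,0,0,0.05,-1,-0.95,0.15,40]}}

```text
time_s: 28.75
tool_pos: [0.6077, -0.2642, 0.2121]
orientation: [0.001, 0.454, 0.891, -0.0]
ft_force: [-0.0, -0.1, 0.0]
width: 0.454
gripper_force: 0.0
```

```bash
python3 -c "
from h import *
s=readout.sense();print(s['tool_pos'],s['width'])
print(go([.6145,-.294,.17],35))"
```

```text
[ 0.60771024 -0.26422931  0.21210631] 0.45366140588012266
[0.0001, 0.0006, 0.0054, -0.07, -0.03, 0.1054]
```

{"name": "move_arm", "arguments": {"deltas": [0,0,0.005,-0.05,-0.02,0.05,40,0,0,0.005,-0.07,-0.03,0.1,40,0,0,0.005,-0.07,-0.03,0.1,40,0,0,0.005,-0.07,-0.03,0.1,40,0,0,0.005,-0.07,-0.03,0.1,40,0,0,0.005,-0.07,-0.03,0.1,40,0,0,0.005,-0.07,-0.03,0.1,40]}}

```text
time_s: 29.45
tool_pos: [0.6147, -0.2904, 0.1736]
orientation: [0.001, 0.46, 0.888, 0.0]
ft_force: [0.3, 0.9, 0.5]
width: 0.454
gripper_force: 0.0
```

```bash
python3 -c "
from h import *
s=readout.sense();print(s['tool_pos'],s['width'])
print(go([.6145,-.294,.055],35))
cv2.imwrite('pics/w9.png',cams.camera('wrist')[:,:,::-1]);m=cams.camera_model('wrist');print(proj(m,[.6145,-.294,.06]),proj(m,[.6145,-.294,.03]))
im=cv2.imread('pics/t8.png');m=cams.camera_model('top')
H,S,V=cv2.split(cv2.cvtColor(im,cv2.COLOR_BGR2HSV));bam=(H>10)&(H<32)&(S>70)&(V>60);bam[:,160:]=0"
```

```text
[ 0.6147356  -0.29041048  0.17357192] 0.45387177182258653
[0.0003, 0.0003, 0.0011, -0.0067, -0.006, 0.2964]
[318.64050592 245.36782048] [318.92640243 234.06462203]
```

View pics/w9.png

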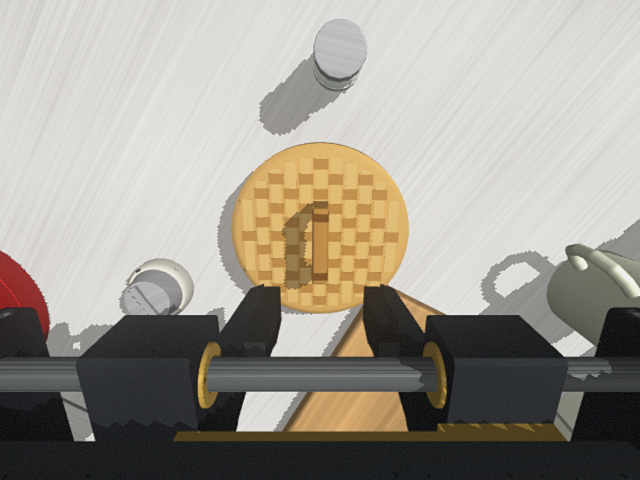

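The lid's handle runs from (320,202) to (320,281), centred at (320,242). It lies across the closing line, and the prediction was (319,245). I'll descend and grip.

{"name": "move_arm", "arguments": {"deltas": [0,0,0.001,-0.006,-0.005,0.08,40,0,0,0.001,-0.006,-0.005,0.18,40,0,0,0.001,-0.006,-0.005,0.26,40,0,0,0.001,-0.006,-0.005,0.295,40,0,0,0.001,-0.006,-0.005,0.295,40,0,0,0.001,-0.006,-0.005,0.295,24,0,0,0.001,-0.006,-0.005,0.295,12,0,0,0.001,-0.006,-0.005,0.295,6,0,0,0.001,-0.006,-0.005,0.295,6,0,0,0.001,-0.006,-0.005,0.295,6,0,0,0.001,-0.006,-0.005,0.295,6,0,0,0.001,-0.006,-0.005,0.295,6]}}

```text
time_s: 30.7
tool_pos: [0.6147, -0.2944, 0.0559]
orientation: [0.001, 0.462, 0.887, 0.0]
ft_force: [-1.2, 0.2, 6.8]
width: 0.133
gripper_force: 30.0
```

{"name": "move_arm", "arguments": {"deltas": [0,0,0,0,0,-0.02,6,0,0,0,0,0,-0.08,6,0,0,0,0,0,-0.16,6,0,0,0,0,0,-0.26,6,0,0,0,0,0,-0.36,6,0,0,0,0,0,-0.46,6,0,0,0,0,0,-0.56,6,0,0,0,0,0,-0.64,6,0,0,0,0,0,-0.66,6,0,0,0,0,0,-0.66,6,0,0,0,0,0,-0.66,6]}}

```text
time_s: 31.8
tool_pos: [0.613, -0.2935, 0.3166]
orientation: [-0.002, 0.462, 0.887, -0.0]
ft_force: [0.1, 0.6, -1.2]
width: 0.125
gripper_force: 30.0
```

```bash
python3 -c "
from h import *
s=readout.sense();print(s['tool_pos'],s['width'],s['ft_force'],s['wrist_torque'])
print(go([.468,.418,.32],35),go([.6,.05,.32],35))"
```

```text
[ 0.61304934 -0.29352293  0.31655624] 0.12503638263508884 [ 0.12454309  0.64655079 -1.22022757] [-0.02505812  0.07386793  0.01290314]
[-0.0005, -0.0008, -0.0002, 1.6656, 0.7222, -0.0053] [-0.0005, -0.0008, -0.0002, 0.7225, 0.4654, -0.0074]
```

{"name": "move_arm", "arguments": {"deltas": [0,0,0,0.03,0.02,0,6,0,0,0,0.09,0.06,0,6,0,0,0,0.17,0.11,0,6,0,0,0,0.26,0.17,0,6,0,0,0,0.35,0.23,0,6,0,0,0,0.44,0.285,0,6,0,0,0,0.53,0.34,0,6,0,0,0,0.61,0.39,0,6,0,0,0,0.68,0.44,0,6,0,0,0,0.72,0.465,0,6,0,0,0,0.72,0.465,0,6,0,0,0,0.72,0.465,0,6]}}

```text
time_s: 33.0
tool_pos: [0.6005, 0.0486, 0.3175]
orientation: [-0.001, 0.462, 0.887, -0.001]
ft_force: [-0.2, -0.9, -0.7]
width: 0.128
gripper_force: 30.0
```

```bash
python3 -c "
from h import *
s=readout.sense();print(s['tool_pos'],s['width'],s['ft_force'])
print(go([.468,.418,.317],35))"
```

```text
[0.60049249 0.04862758 0.31748851] 0.12818910448780116 [-0.23783786 -0.94587529 -0.69347474]
[-0.0006, -0.0001, 0.0, 0.9464, 0.2585, 0.0011]
```

{"name": "move_arm", "arguments": {"deltas": [0,0,0,0.05,0.014,0,6,0,0,0,0.13,0.036,0,6,0,0,0,0.23,0.063,0,6,0,0,0,0.34,0.093,0,6,0,0,0,0.45,0.123,0,6,0,0,0,0.56,0.153,0,6,0,0,0,0.67,0.183,0,6,0,0,0,0.78,0.213,0,6,0,0,0,0.87,0.238,0,6,0,0,0,0.93,0.254,0,6,0,0,0,0.946,0.258,0,6,0,0,0,0.946,0.258,0,6]}}

```text
time_s: 34.2
tool_pos: [0.4695, 0.4168, 0.318]
orientation: [0.0, 0.462, 0.887, -0.001]
ft_force: [0.4, -0.7, -1.2]
width: 0.127
gripper_force: 30.0
```

{"name": "move_arm", "arguments": {"deltas": [0,0,0,0,0,0,6,0,0,0,0,0,0.05,6,0,0,0,0,0,0.1,6,0,0,0,0,0,0.1,6,0,0,0,0,0,0.1,6,0,0,0,0,0,0.1,6]}}

```text
time_s: 34.8
tool_pos: [0.4702, 0.4174, 0.2799]
orientation: [0.0, 0.463, 0.887, 0.001]
ft_force: [-0.3, -0.0, -1.2]
width: 0.13
gripper_force: 30.0
```

```bash
python3 -c "
from h import *
s=readout.sense();print(s['tool_pos'],s['width'],s['ft_force'])
print(go([.468,.418,.232],35))
im=cams.camera('top')[:,:,::-1];sc=cams.camera('scene')[:,:,::-1]
o=np.hstack([im[190:330,30:180],sc[250:390,420:570]]);cv2.imwrite('pics/t10c.png',cv2.resize(o,(800,373)))"
```

```text
[0.47015699 0.41736034 0.27987022] 0.13014029446289208 [-0.25655737 -0.02728719 -1.24565757]
[0.0006, 0.0, -0.0007, 0.0044, -0.0037, 0.1197]
```

View pics/t10c.png

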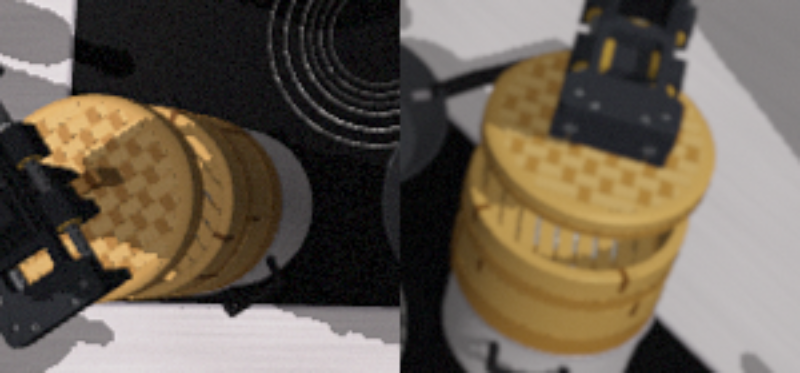

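The lid hangs level above the stack and is aligned with it. I'll lower it.

{"name": "move_arm", "arguments": {"deltas": [0,0,0,0.004,-0.004,0.02,6,0,0,0,0.004,-0.004,0.06,6,0,0,0,0.004,-0.004,0.09,6,0,0,0,0.004,-0.004,0.11,6,0,0,0,0.004,-0.004,0.118,6,0,0,0,0.004,-0.004,0.12,6,0,0,0,0.004,-0.004,0.12,6,0,0,0,0.004,-0.004,0.12,6]}}

```text
time_s: 35.7
tool_pos: [0.467, 0.4183, 0.2309]
orientation: [0.0, 0.462, 0.887, 0.0]
ft_force: [-0.8, -0.8, 0.9]
width: 0.128
gripper_force: 30.0
```

{"name": "move_arm", "arguments": {"deltas": [0,0,0,0,0,0.003,6,0,0,0,0,0,0.006,6,0,0,0,0,0,0.006,6]}}

```text
time_s: 36.0
tool_pos: [0.4671, 0.4184, 0.2307]
orientation: [0.0, 0.462, 0.887, 0.001]
ft_force: [-5.9, -6.1, 17.2]
width: 0.129
gripper_force: 30.0
```

{"name": "move_arm", "arguments": {"deltas": [0,0,0,0,0,-0.006,10,0,0,0,0,0,-0.005,20,0,0,0,0,0,-0.005,36,0,0,0,0,0,-0.005,36,0,0,0,0,0,-0.005,36,0,0,0,0,0,-0.08,36,0,0,0,0,0,-0.18,36,0,0,0,0,0,-0.22,36,0,0,0,-0.1,0,-0.22,36,0,0,0,-0.2,0,-0.22,36,0,0,0,-0.32,0,-0.22,36,0,0,0,-0.44,0,-0.22,36]}}

```text
time_s: 37.2
tool_pos: [0.5684, 0.2727, 0.3162]
orientation: [0.0, 0.462, 0.887, 0.0]
ft_force: [0.7, 0.6, 0.1]
width: 0.407
gripper_force: 0.0
```

{"name": "move_arm", "arguments": {"deltas": [0,0,0,-0.1,0,0,36,0,0,0,-0.2,0,0,36,0,0,0,-0.3,0,0,36,0,0,0,-0.3,0,0,36,0,0,0,-0.3,0,0,36]}}

```text
time_s: 37.7
tool_pos: [0.6367, 0.1747, 0.3158]
orientation: [-0.0, 0.463, 0.886, -0.0]
ft_force: [-0.4, 0.5, -0.0]
width: 0.409
gripper_force: 0.0
```

```bash
python3 -c "
from h import *
im=cams.camera('top')[:,:,::-1];sc=cams.camera('scene')[:,:,::-1];m=cams.camera_model('top')
H,S,V=cv2.split(cv2.cvtColor(im,cv2.COLOR_BGR2HSV));bam=(H>10)&(H<32)&(S>60)&(V>60);bam[:,160:]=0
h,c=blob(bam,(85,265));print(circ(m,h,.205),circ(m,h,.205,.076))
o=np.vstack([np.hstack([cv2.resize(im[190:330,30:180],(400,300)),cv2.resize(sc[250:420,420:600],(400,300))]),np.hstack([cv2.resize(im,(400,300)),cv2.resize(sc,(400,300))])]);cv2.imwrite('pics/end.png',o)"
```

```text
(array([0.4689, 0.4115, 0.0783]), 0.0061) (array([0.4688, 0.4141, 0.076 ]), 0.0062)
```

View pics/end.png

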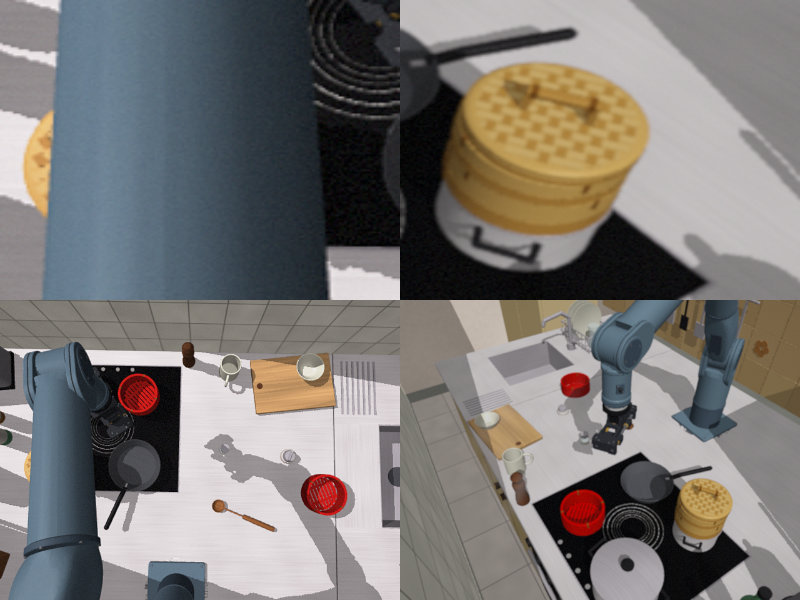

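The finished stack sits level and closed on the pot, with the timer and jar still in place and the arm clear. Handing in.

```bash
python3 -c "
from workcell import robot
print(robot.job_done())"
```

```text
the job is handed in; nothing more can be done
None
```

The steamer is built and handed in: deep basket on the pot, pudding cup upright inside, shallow basket on top and lid last, each set down and level in the camera views, with the timer and spice jar left where they were.

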